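Find the socket that fits the jig's recessed nut

TASK

The jig on the bench has a recessed hex nut, and one of the three sockets in the grey tray is the right one for it. Try the sockets on the nut, standing any that do not fit back upright in the tray, and push the one that fits all the way down over the nut until it sits on the seat. Finish holding it there, still gripped and upright, with the other two standing in the tray and nothing else on the bench disturbed.

Things in the scene. Friction and masses are not known exactly. Their poses are not given: they have to be found in the camera images.
- jig: fixed jig: base plate 175x150x12 mm; blue housing at its rear (top at 62 mm, near face 49 mm from the nut's axis); at its front a grey round boss, 68 mm wide, top at 54 mm, with the nut in a recess. Origin: on the bench under the nut's axis; x to the housing, z up. One pair of the nut's flats faces the jig's +y and -y. The nut differs from run to run: 16, 22 or 28 mm across flats.
- nut_seat (a point): foot of the nut on its axis, 30 mm above the bench: floor of the recess, where the right socket's mouth comes to rest, with 1.2 mm of play on each flat and 2.2 mm of room all round in the recess. The nut is 16 mm high, top edge chamfered (stud 5 mm more), the recess 24 mm deep. Too small a socket stops on the nut, 16 mm above the seat; too large a one on the recess rim, 24 mm above it.
- socket_s: steel socket, green band, for a 16 mm nut: hexagonal bore 18.4 mm across flats, 30 mm deep, open at the foot; round lower part 27 mm wide up to 34 mm; above it, up to 74 mm, a hexagonal head 24 mm across flats to grip. Stands mouth down. Origin: centre of the mouth; z up. One pair of flats, of head and bore alike, faces its +y and -y. About 0.1 kg (varies).
- socket_m: steel socket, yellow band, for a 22 mm nut: hexagonal bore 24.4 mm across flats, 30 mm deep, open at the foot; round lower part 34 mm wide up to 34 mm; above it, up to 74 mm, a hexagonal head 24 mm across flats to grip. Stands mouth down. Origin: centre of the mouth; z up. One pair of flats, of head and bore alike, faces its +y and -y. About 0.14 kg (varies).
- socket_l: steel socket, red band, for a 28 mm nut: hexagonal bore 30.4 mm across flats, 30 mm deep, open at the foot; round lower part 41 mm wide up to 34 mm; above it, up to 74 mm, a hexagonal head 24 mm across flats to grip. Stands mouth down. Origin: centre of the mouth; z up. One pair of flats, of head and bore alike, faces its +y and -y. About 0.18 kg (varies).
- tray: grey fixed socket tray, 72 mm (x) by 225 mm (y), walls 16 mm high, 4 mm thick; two dividers leave three pockets in a row along y, about 64x70 mm each, centred at y = -73, 0 and +73 mm. Any socket fits any pocket; they start in random order, one in each. Origin: centre of the underside; floor 4 mm above it.
- mug: white mug, 97 mm high; leave it alone. Origin: centre of its underside.
- tape_roll: brown roll of tape lying flat, 114 mm across, 48 mm high; leave it alone. Origin: centre of its underside.

How it is judged:
At the end, for the whole second after the job is handed in: One socket is on the nut: mouth within 4 mm of the seat's height, 3 mm of the nut's axis, tilt under 0.06 rad, at rest (under 0.02 m/s), gripped with over 3 N; the other two stand on the tray's floor (within 4 mm), tilt under 0.1 rad, at rest and let go (((horizontal distance between socket_s and nut_seat below 0.003 m and z of socket_s in the frame of nut_seat between -0.004 and 0.004 m and angle between socket_s's own z axis and vertical below 0.06 rad and contact force between the fingers and socket_s above 3 N and linear speed of each of socket_s, socket_m, socket_l below 0.02 m/s and x of socket_m in the frame of tray between -0.036 and 0.036 m and y of socket_m in the frame of tray between -0.1125 and 0.1125 m and z of each of socket_m, socket_l in the frame of tray below 0.008 m and angle between each of socket_m, socket_l's own z axis and vertical below 0.1 rad and contact force between the fingers and socket_m below 0.2 N and x of socket_l in the frame of tray between -0.036 and 0.036 m and y of socket_l in the frame of tray between -0.1125 and 0.1125 m and contact force between the fingers and socket_l below 0.2 N) or (horizontal distance between socket_m and nut_seat below 0.003 m and z of socket_m in the frame of nut_seat between -0.004 and 0.004 m and angle between socket_m's own z axis and vertical below 0.06 rad and contact force between the fingers and socket_m above 3 N and linear speed of each of socket_m, socket_s, socket_l below 0.02 m/s and x of socket_s in the frame of tray between -0.036 and 0.036 m and y of socket_s in the frame of tray between -0.1125 and 0.1125 m and z of each of socket_s, socket_l in the frame of tray below 0.008 m and angle between each of socket_s, socket_l's own z axis and vertical below 0.1 rad and contact force between the fingers and socket_s below 0.2 N and x of socket_l in the frame of tray between -0.036 and 0.036 m and y of socket_l in the frame of tray between -0.1125 and 0.1125 m and contact force between the fingers and socket_l below 0.2 N) or (horizontal distance between socket_l and nut_seat below 0.003 m and z of socket_l in the frame of nut_seat between -0.004 and 0.004 m and angle between socket_l's own z axis and vertical below 0.06 rad and contact force between the fingers and socket_l above 3 N and linear speed of each of socket_l, socket_s, socket_m below 0.02 m/s and x of socket_s in the frame of tray between -0.036 and 0.036 m and y of socket_s in the frame of tray between -0.1125 and 0.1125 m and z of each of socket_s, socket_m in the frame of tray below 0.008 m and angle between each of socket_s, socket_m's own z axis and vertical below 0.1 rad and contact force between the fingers and socket_s below 0.2 N and x of socket_m in the frame of tray between -0.036 and 0.036 m and y of socket_m in the frame of tray between -0.1125 and 0.1125 m and contact force between the fingers and socket_m below 0.2 N))); the arm keeps its last pose, push and grip.
It fails at once if the mug is moved more than 2 cm (distance of mug from where it was at the start of the episode above 0.02 m).
It fails at once if the tape roll is moved more than 2 cm (distance of tape_roll from where it was at the start of the episode above 0.02 m).
It also fails if it takes over 64 s, if anything falls off the work surface, if the arm or the gripper's body presses on something with over 40 N, if the wrist force passes 120 N, or if a joint passes its speed limit or range.

ROBOT

A 7-joint arm with a two-finger parallel gripper is mounted at the origin on a cart in front of the work surface, level with it; the furniture and walls round the work are solid. World frame = base frame: x ahead of the robot, y to its left, z up, the work surface at z = 0. Lengths are in m, angles in rad, forces in N, time in s.
With the tool pointing down it reaches from about 0.425 to 0.925 m from the base axis. Payload 6.8 kg.
Tool frame: the origin (TCP) lies between the finger pads; the fingertips stand r.tip_reach ahead of it and the grasp point (between the pads) lies 11 mm behind it (r.tip_reach is the distance from the TCP to the fingertips, in m); z points along the fingers, y is the direction in which the jaws open and shut (so a half turn about z gives the same grasp; the last joint's range is limited). The gripper opens to 85 mm and grips with 20 to 120 N. Pads are 22 mm wide; open, the fingers measure 114 mm over their backs; the gripper's body (76 mm by 85 mm) begins 54 mm behind the grasp point. The pads swing forward as they close: fully open they stand 13 mm farther back than shut.
Start: joints at [-1.328, 0.477, 0.022, 1.555, -0.011, 1.109, -0.083], TCP at [0.232, 0.634, 0.239] pointing down, gripper open.
Joint ranges: [-2.96, 2.96], [-0.34, 2.1], [-1.41, 1.46], [0.24, 2.44], [-1.37, 4.51], [0.17, 1.92], [-2.96, 2.96]. Speed limits (rad/s): [2.39, 2.39, 3.14, 3.14, 3.14, 3.14, 3.14].

INTERFACE

Orientations are given as a rotation vector (axis times angle).
In Python, from bench import r, eyes, spotter gives the robot as it stands.
- The arm moves only by the tool carry_out, never from a script. Its argument "series" is text: rows parted by semicolons, each of 5 numbers parted by spaces: the shift along the tool's x, y, z in cm, then the turn about the tool's z in rad, then the opening, from 0 (shut) to 1 (fully open). In form: x y z yaw gripper; .... A call has 1 to 8 rows; each row shifts and turns the commanded pose from where the row before left it, along the tool's axes as they then stand; what a row does not reach is not made up. A row lasts 1/8 s, in which the tool goes at most 62.5 mm and 10.7 degrees, less where a joint would pass 70% of its speed; a pose out of reach is approached as far as the arm can. A call with a gripper value outside its range is refused whole. The fingers move at their own pace and stop on an object; "grip_force" is the grip in N (left out, the last holds). Time passes only in rows, so rows that do not move let the fingers close. It gives the time, the measured TCP pose, the force and the opening at its end, in the units of the state.
- r.get_obs(): the state, without advancing time (a new reading comes with each control period).
- eyes.grab_frame(name): name is "scene" or "side" or "wrist"; returns a dict with "color" (384x512x3 uint8, blue, green, red), "intrinsics" (3x3 intrinsics, pixels), "D" ([k1, k2, p1, p2, k3] as OpenCV has them; the pictures are not rectified), "R" (3x3) and "t" (3): a world point X has camera coordinates R X + t; the wrist camera has in their place "T_tool_cam" (4x4, takes a point from camera to tool coordinates, whose origin is the TCP and whose axes are the flange's). Camera axes: x right, y down, z forward; pixel columns grow to the right and rows downward; lengths in m; the calibration is good to about 2 mm. A picture is of the moment at which its call begins: read the wrist's pose just before it. There is no depth.
- r.hand_in(): hands the job in, once; it reports no verdict.
Trained networks look in a picture, given as the dict that the camera call returned (one of the last four; its "shot" number tells which), for a name from the list of things; names that differ only in an ending like _2 or _b are one class to them, and where a whole thing is asked for, a point or a joint stands for the part that bears it (a point fixed in the world has none). Each returns a list of dicts, best first, with "confidence" (0 to 1); they miss things now and then, are a little off and sometimes report something else, mostly with a low value. They report only what shows in the picture. A call takes as long as a camera call.
- spotter.search_frame(picture, query): "uv" ([column, row] in pixels, amid what is visible of it).
- spotter.trace(picture, query): "pixels" (384x512 bool, what is visible of it) and "uv" ([column, row] in pixels, amid what is visible of it).
- spotter.mark_of(picture, query): "uv" ([column, row] in pixels: a listed point, or the origin of a listed thing).
The state is a dict: "clock": time; "joints": joint angles; "qvel": joint speeds; "tau": joint torques, N m; "tcp_pos": TCP position; "orientation": TCP orientation; "contact_force": force on the tool from outside, world axes, zero at the start; "moment": the same for the moment, N m; "grip_width": finger opening in m.
Only numpy, scipy, OpenCV 4.12 (cv2) and the standard library are available. Lean on these libraries where they do the work, as an engineer would, in place of code of your own. Each camera call takes 0.05 s, during which the arm holds its last target.

## Working session

There is one attempt and no reset: what is moved stays moved. The work goes in short steps, Python scripts to look and compute and a tool call to move; the robot and the scene stay as the last step left them, time stands still between calls to the robot, and variables do not carry over. Pictures are saved under pics/ and viewed, and the job is handed in when it is done.

Besides the shell and the picture viewer there is one more tool, called after "Emit:" as name(argument=value, ...) on one line, values as JSON. carry_out: Moves the arm, as the interface text tells. Its arguments: {"type":"object","properties":{"series":{"type":"string"},"grip_force":{"type":"number"}},"required":["series"]}

```bash
ls; mkdir -p pics; cat > h.py <<'E'
import numpy as np, cv2
from bench import r, eyes, spotter
from scipy.spatial.transform import Rotation as Rot
def pose():
    o=r.get_obs(); return np.array(o['tcp_pos']), Rot.from_rotvec(o['orientation']).as_matrix(), o
def cam(f, p=None, R=None):
    """returns Rcw (world->cam), t"""
    if 'R' in f: return np.array(f['R']), np.array(f['t']).reshape(3)
    T=np.array(f['T_tool_cam']); Rw=R@T[:3,:3]; c=R@T[:3,3]+p
    return Rw.T, -Rw.T@c
def ray(f,uv,Rt):
    n=cv2.undistortPoints(np.array([[uv]],float),np.array(f['intrinsics']),np.array(f['D']))[0,0]
    Rc,t=Rt; return -Rc.T@t, Rc.T@np.array([n[0],n[1],1.])
def at_z(f,uv,Rt,z):
    c,d=ray(f,uv,Rt); return c+d*(z-c[2])/d[2]
def proj(f,X,Rt):
    Rc,t=Rt
    return cv2.projectPoints(np.array(X,float).reshape(-1,1,3),cv2.Rodrigues(Rc)[0],t,np.array(f['intrinsics']),np.array(f['D']))[0].reshape(-1,2)
E
python3 - <<'E'
from h import *
p,R,o=pose(); print(o, r.tip_reach); print(R)
for n in ['scene','side','wrist']:
    f=eyes.grab_frame(n); cv2.imwrite(f'pics/{n}0.png',f['color']); Rt=cam(f,p,R)
    print(n,'campos',-Rt[0].T@Rt[1])
    for q in ['jig','nut_seat','socket_s','socket_m','socket_l','tray','mug','tape_roll']:
        for d in spotter.mark_of(f,q)[:2]:
            z={'nut_seat':.03,'socket_s':.004,'socket_m':.004,'socket_l':.004}.get(q,0)
            print(q,np.round(d['uv'],1),round(d['confidence'],2),at_z(f,d['uv'],Rt,z).round(4))
E
```

```text
pics
{'clock': 0.0, 'joints': array([-1.3280738 ,  0.47780438,  0.02235043,  1.55646378, -0.01150009,
        1.10933012, -0.08311367]), 'qvel': array([ 0.00050812,  0.00182889, -0.00084049,  0.00017339,  0.00168395,
        0.00154553, -0.00160377]), 'tau': array([-8.40138346e-04, -5.96447933e+01,  1.60758700e+00, -2.81190777e+01,
        1.24991246e-02,  9.52859817e-03, -1.95204825e-05]), 'tcp_pos': array([0.23179386, 0.63332033, 0.23831786]), 'orientation': array([-5.48219463e-01, -3.09320169e+00,  2.93448294e-03]), 'contact_force': array([-0.67548083, -0.06895192, -0.75182846]), 'moment': array([-0.05648267, -0.01045343,  0.05096004]), 'grip_width': 0.08544613297899804} 0.008
[[-9.39089794e-01  3.43671504e-01 -5.06965458e-04]
 [ 3.43671847e-01  9.39088065e-01 -1.80752273e-03]
 [-1.45108845e-04 -1.87165591e-03 -9.99998238e-01]]
scene campos [-0.08705933 -0.85470199  0.83474303]
nut_seat [308.9 240.7] 0.68 [ 0.5245 -0.1427  0.03  ]
nut_seat [309.7 246.3] 0.44 [ 0.5133 -0.1599  0.03  ]
socket_s [244.1 195.4] 0.6 [0.5143 0.1392 0.004 ]
socket_s [257.3 206. ] 0.6 [0.5175 0.0758 0.004 
[... 343 characters left out ...]

side campos [ 0.26089559 -0.71964236  0.41406036]
jig [284.5 259.5] 0.57 [ 0.52   -0.1376  0.    ]
socket_s [244.3 206.1] 0.72 [0.5204 0.147  0.004 ]
socket_s [239.4 194.7] 0.54 [0.5318 0.2329 0.004 ]
socket_m [244.3 206.1] 0.72 [0.5204 0.147  0.004 ]
socket_m [239.4 194.7] 0.54 [0.5318 0.2329 0.004 ]
socket_l [244.3 206.1] 0.72 [0.5204 0.147  0.004 ]
socket_l [239.4 194.7] 0.54 [0.5318 0.2329 0.004 ]
tray [245.1 206.8] 0.75 [0.5236 0.1501 0.    ]
mug [249.  170.6] 0.67 [0.6344 0.4514 0.    ]
tape_roll [203.4 178.6] 0.88 [0.4593 0.4302 0.    ]
wrist campos [0.15813507 0.65997545 0.3736636 ]
nut_seat [186.9 353.9] 0.67 [0.4408 0.4576 0.03  ]
tape_roll [187.5 353.4] 0.9 [0.4649 0.4411 0.    ]
```

```bash
python3 - <<'E'
import cv2
a=cv2.imread('pics/scene0.png')[130:300,170:400]; b=cv2.imread('pics/side0.png')[130:320,170:420]
cv2.imwrite('pics/a0.png',cv2.resize(a,None,fx=3.4,fy=3.4,interpolation=2)); cv2.imwrite('pics/b0.png',cv2.resize(b,None,fx=3,fy=3,interpolation=2))
E
```

```text
(no output)
```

View pics/a0.png

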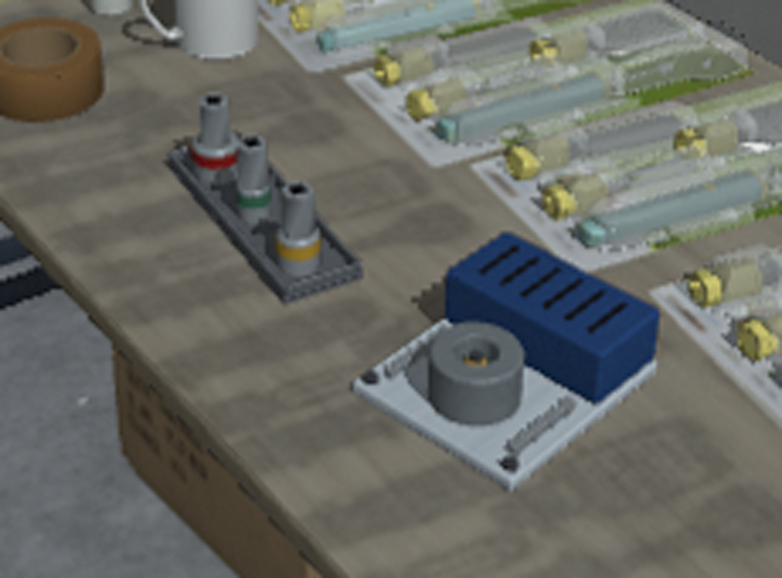

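View pics/b0.png

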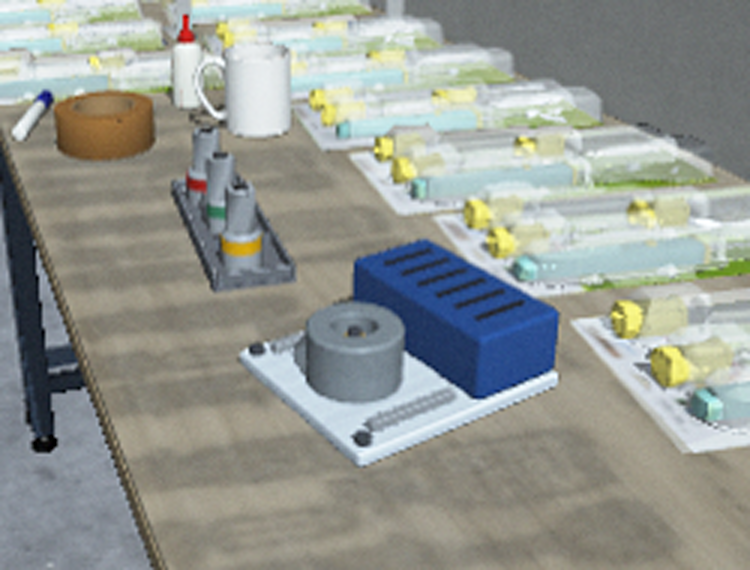

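View pics/wrist0.png

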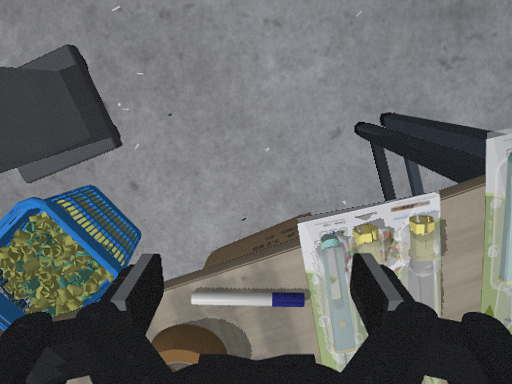

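Emit:
carry_out(series="-4.1 -2.75 0 0 1;-4.1 -2.75 0 0 1;-4.1 -2.75 0 0 1;-4.1 -2.75 0 0 1;-4.1 -2.75 0 0 1;-4.1 -2.75 0 0 1;-4.1 -2.75 0 0 1;-4.1 -2.75 0 0 1")

```text
clock: 2.35
tcp_pos: [0.4652, 0.3133, 0.2396]
orientation: [0.548, 3.093, 0.001]
contact_force: [0.0, -0.4, -0.4]
grip_width: 0.0857
```

Emit:
carry_out(series="-4.1 -2.75 0 0 1;-4.1 -2.75 0 0 1;-4.1 -2.75 0 0 1;-4.1 -2.75 0 0 1;0 0 0 -0.175 1;0 0 0 -0.175 1;0 0 0 0 1")

```text
clock: 3.22
tcp_pos: [0.5806, 0.1548, 0.2393]
orientation: [-0.004, -3.142, -0.0]
contact_force: [0.2, -0.2, 0.2]
grip_width: 0.0857
```

```bash
cat > look.py <<'E'
from h import *
import sys
n=sys.argv[1]
p,R,o=pose(); f=eyes.grab_frame('wrist'); cv2.imwrite(f'pics/{n}.png',f['color'])
import pickle; pickle.dump((p,R,f),open(f'{n}.pkl','wb'))
print(o['clock'],p.round(4),'xaxis',R[:,0].round(4),'force',np.round(o['contact_force'],2),o['grip_width'])
Rt=cam(f,p,R)
for q in sys.argv[2:]:
    for d in spotter.mark_of(f,q)[:3]:
        z={'nut_seat':.03,'socket_s':.004,'socket_m':.004,'socket_l':.004}.get(q,0)
        print(q,np.round(d['uv'],1),round(d['confidence'],2),at_z(f,d['uv'],Rt,z).round(4))
E
python3 look.py w1 tray socket_s; python3 -c "
from h import *
print(eyes.grab_frame('wrist')['intrinsics'])"
```

```text
3.225 [0.5806 0.1548 0.2393] xaxis [-1.      0.0026  0.    ] force [ 0.17 -0.24  0.16] 0.08573799583888178
tray [248.5 107.4] 0.58 [0.5214 0.1458 0.    ]
tray [252.  106.8] 0.48 [0.5207 0.1497 0.    ]
socket_s [249.5 107.5] 0.95 [0.5213 0.147  0.004 ]
socket_s [181.8 101.6] 0.56 [0.5146 0.0726 0.004 ]
[[327.28738564   0.         256.47342668]
 [  0.         327.28738564 193.56582244]
 [  0.           0.           1.        ]]
```

View pics/w1.png

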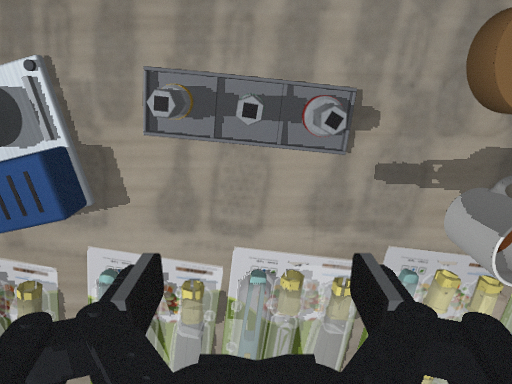

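```bash
python3 - <<'E'
import cv2
a=cv2.imread('pics/w1.png')[55:160,135:365]
cv2.imwrite('pics/w1z.png',cv2.resize(a,None,fx=3.4,fy=3.4,interpolation=2))
ims=[a[25:70,10:65],a[30:75,88:143],a[35:85,160:222]]
import numpy as np
ims=[cv2.resize(i[:45,:55],None,fx=7,fy=7,interpolation=2) for i in ims]
cv2.imwrite('pics/w1h.png',cv2.resize(np.hstack(ims),None,fx=.69,fy=.69) )
E
```

```text
(no output)
```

View pics/w1z.png

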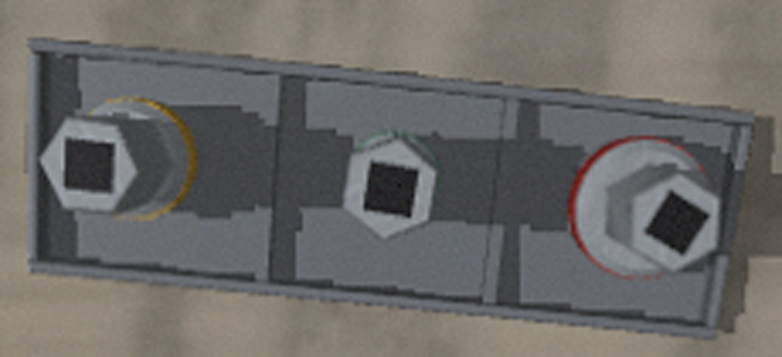

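View pics/w1h.png

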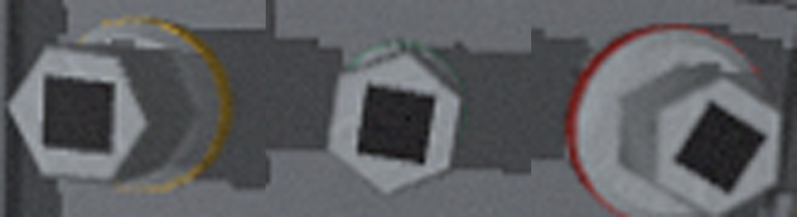

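Emit:
carry_out(series="0 -5 0 0 1;0 -5 1 0 1;0 -5 2 0 1;0 -5 2 0 1;0 -5 2 0 1;0 -4.5 1 0 1;0 0 0 0 1")

```text
clock: 4.3
tcp_pos: [0.579, -0.145, 0.1586]
orientation: [-0.015, -3.14, 0.004]
contact_force: [-0.2, 0.2, -0.0]
grip_width: 0.0852
```

```bash
python3 look.py w2 jig nut_seat; python3 - <<'E'
import cv2
a=cv2.imread('pics/w2.png')
cv2.imwrite('pics/w2z.png',cv2.resize(a[0:230,100:400],None,fx=2.6,fy=2.6,interpolation=2))
E
```

```text
4.3 [ 0.579  -0.145   0.1586] xaxis [-1.      0.0094  0.0017] force [-0.22  0.16 -0.  ] 0.0852136882016915
```

View pics/w2z.png

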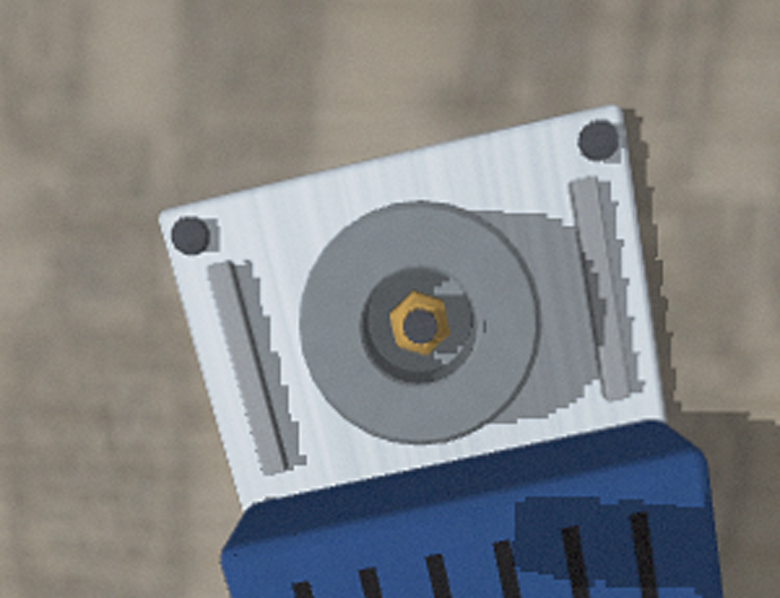

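```bash
cat > jig.py <<'E'
from h import *
from scipy.optimize import least_squares
p,R,o=pose(); f=eyes.grab_frame('wrist'); Rt=cam(f,p,R); print(p,R[:,0],np.abs(o['qvel']).max())
import pickle; pickle.dump((p,R,f),open('w3.pkl','wb'))
g=cv2.GaussianBlur(f['color'],(3,3),0).astype(float)
c0=at_z(f,(261.5,123.8),Rt,.054); print(c0)
def fit(c,r0,z,sign,lo,hi,it=3):
    for _ in range(it):
        pts=[]
        for a in np.linspace(0,2*np.pi,120,endpoint=False):
            rr=np.arange(lo,hi,.0002)
            X=np.stack([c[0]+rr*np.cos(a),c[1]+rr*np.sin(a),0*rr+z],1)
            uv=proj(f,X,Rt).astype(np.float32)
            v=cv2.remap(g.mean(2).astype(np.float32),uv[:,0].reshape(1,-1),uv[:,1].reshape(1,-1),1)[0]
            d=np.gradient(cv2.GaussianBlur(v.reshape(1,-1),(0,0),3)[0]); i=np.argmax(sign*d) if sign else np.argmax(abs(d)); pts.append((X[i,0],X[i,1],sign*d[i]))
        P=np.array(pts)
        s=least_squares(lambda q:np.hypot(P[:,0]-q[0],P[:,1]-q[1])-q[2],[c[0],c[1],r0],loss='soft_l1',f_scale=.0003)
        c=s.x[:2]
    res=np.abs(s.fun); print('circle',s.x.round(4),'med res',np.median(np.abs(np.hypot(P[:,0]-c[0],P[:,1]-c[1])-s.x[2])).round(5))
    return s.x
fit(c0,.034,.054,1,.029,.038)
fit(c0,.034,.054,0 or -1,.029,.038)
fit(c0,.0157,.054,1,.011,.021)
# plate front edge
for A,B in [((160,213),(610,107)),((160,213),(243,505))]:
    u=[]
    for t in np.linspace(.12,.88,40):
        q=np.array(A)*(1-t)+np.array(B)*t; q=q/2.6+np.array([100,0])
        dv=np.array(B)-np.array(A); n=np.array([-dv[1],dv[0]])/np.hypot(*dv)
        s=np.arange(-5,5.01,.2); uv=(q+s[:,None]*n).astype(np.float32)
        v=cv2.remap(g.mean(2).astype(np.float32),uv[:,0].reshape(1,-1),uv[:,1].reshape(1,-1),1)[0]
        i=np.argmax(abs(np.gradient(cv2.GaussianBlur(v.reshape(1,-1),(0,0),3)[0]))); u.append(at_z(f,uv[i],Rt,.012)[:2])
    u=np.array(u,np.float32); l=cv2.fitLine(u,cv2.DIST_HUBER,0,.001,.001).ravel(); 
    print('edge dir deg',np.degrees(np.arctan2(l[1],l[0])), 'pt',l[2:], 'dist c', abs((c0[0]-l[2])*l[1]-(c0[1]-l[3])*l[0]))
E
python3 jig.py
```

```text
[ 0.58070424 -0.13878543  0.15938267] [-9.99999903e-01  3.74586098e-04 -2.32353752e-04] 0.014973498478694374
[ 0.52618958 -0.13537404  0.054     ]
circle [ 0.5255 -0.1415  0.0337] med res 8e-05
circle [ 0.5277 -0.1366  0.034 ] med res 0.00186
circle [ 0.5253 -0.1422  0.0161] med res 0.0001
edge dir deg -77.46752 pt [ 0.476732   -0.14401326] dist c 0.05015382167187666
edge dir deg 12.2761 pt [ 0.5425058  -0.20371264] dist c 0.07024520069471153
```

```bash
python3 - <<'E'
from h import *
import pickle
p,R,f=pickle.load(open('w3.pkl','rb')); Rt=cam(f,p,R)
im=f['color'].copy()
c=np.array([.5255,-.1417])
def hexp(af,yaw,z):
    a=np.radians(yaw+30+60*np.arange(6)); rr=af/2/np.cos(np.pi/6)
    return np.stack([c[0]+rr*np.cos(a),c[1]+rr*np.sin(a),0*a+z],1)
S=10;x0,y0=225,95
b=cv2.resize(im[y0:y0+55,x0:x0+75],None,fx=S,fy=S,interpolation=2); d=b.copy()
for yaw,col in [(102.4,(255,0,255))]:
    q=((proj(f,hexp(.016,yaw,.046),Rt)-[x0,y0]+.5)*S).astype(np.int32); cv2.polylines(d,[q],True,col,1)
cv2.imwrite('pics/nut.png',d)
E
```

```text
(no output)
```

View pics/nut.png

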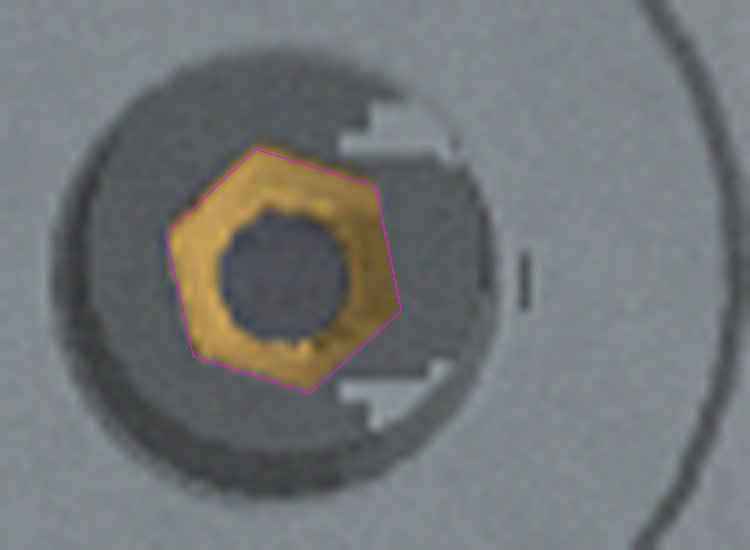

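Emit:
carry_out(series="0 5 0 0 0.6;0 5 0 0 0.6;0 5 0 0 0.6;0 5 0 0 0.6;0 5 0 0 0.6;0 4 0 0 0.6;0 0 0 0 0.6;0 0 0 0 0.6")

```text
clock: 5.5
tcp_pos: [0.5803, 0.1506, 0.1595]
orientation: [-0.001, 3.141, -0.0]
contact_force: [-0.2, -0.1, -0.1]
grip_width: 0.0511
```

```bash
cat > hexfit.py <<'E'
from h import *
import sys,pickle
from scipy.optimize import minimize
p,R,o=pose(); f=eyes.grab_frame('wrist'); Rt=cam(f,p,R); print(o['clock'],p.round(4),R[:,0].round(4),'qv',np.abs(o['qvel']).max().round(3),o['grip_width'])
pickle.dump((p,R,f),open('w4.pkl','wb'))
g=cv2.GaussianBlur(f['color'],(3,3),0).astype(float).mean(2).astype(np.float32)
gx=cv2.Sobel(g,cv2.CV_32F,1,0);gy=cv2.Sobel(g,cv2.CV_32F,0,1);G=np.hypot(gx,gy)
def pts(q,af,z,n=15):
    a=q[2]+np.pi/6+np.pi/3*np.arange(7); rr=af/2/np.cos(np.pi/6)
    C=np.stack([q[0]+rr*np.cos(a),q[1]+rr*np.sin(a),0*a+z],1)
    t=np.linspace(0,1,n)[None,:,None]
    return (C[:-1,None]*(1-t)+C[1:,None]*t).reshape(-1,3)
def cost(q):
    uv=proj(f,pts(q,.024,.078),Rt).astype(np.float32)
    return -float(np.mean(np.minimum(cv2.remap(G,uv[:,0].reshape(1,-1),uv[:,1].reshape(1,-1),1),120)))
x0,y0=float(sys.argv[1]),float(sys.argv[2])
best=min(((cost((x,y,w)),x,y,w) for x in np.arange(x0-.012,x0+.0121,.001) for y in np.arange(y0-.012,y0+.0121,.001) for w in np.radians(np.arange(60,120,4))))
s=minimize(cost,best[1:],method='Nelder-Mead',options=dict(initial_simplex=np.array(best[1:])+np.array([[0,0,0],[.001,0,0],[0,.001,0],[0,0,.06]])))
print(s.fun,s.x.round(4),'flat normal deg',np.degrees(s.x[2]))
c=proj(f,[[s.x[0],s.x[1],.078]],Rt)[0]; X0=(c-[45,35]).astype(int); X0=np.maximum(X0,0)
S=8; d=cv2.resize(f['color'][X0[1]:X0[1]+70,X0[0]:X0[0]+95],None,fx=S,fy=S,interpolation=2)
q=((proj(f,pts(s.x,.024,.078,2),Rt)-X0+.5)*S).astype(np.int32); cv2.polylines(d,[q],True,(255,0,255),1)
cv2.imwrite('pics/'+sys.argv[3]+'.png',d)
cv2.imwrite('pics/'+sys.argv[3]+'_full.png',f['color'])
E
python3 hexfit.py .52 .149 gh
```

```text
5.5 [0.5803 0.1506 0.1595] [-1.e+00 -8.e-04 -2.e-04] qv 0.027 0.05107905044921863
-89.70895385742188 [0.5184 0.1483 1.375 ] flat normal deg 78.7815387721566
```

View pics/gh.png

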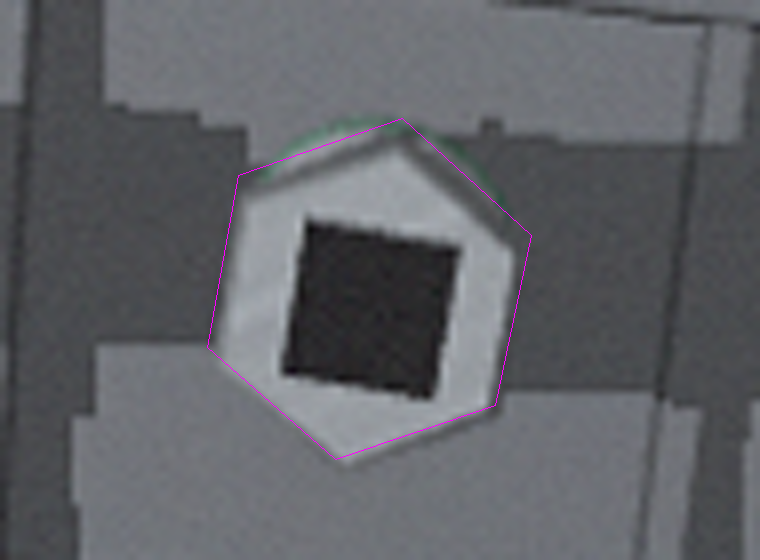

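View pics/gh_full.png

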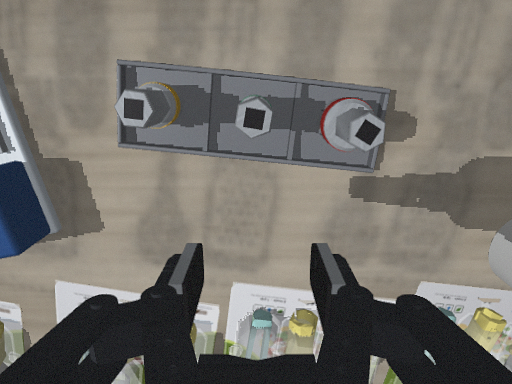

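Emit:
carry_out(series="3.1 -0.1 1 0 0.6;3 -0.1 2 0 0.6;0 0 2 0.17 0.6;0 0 0 0 0.6;0 0 0 0 0.6")

```text
clock: 6.18
tcp_pos: [0.5205, 0.1475, 0.1101]
orientation: [0.265, 3.129, 0.0]
contact_force: [0.5, 0.4, 0.1]
grip_width: 0.0511
```

```bash
cat > st.py <<'E'
from h import *
import sys
p,R,o=pose(); y=np.degrees(np.arctan2(R[1,1],R[0,1]))
print(o['clock'],p.round(4),'jaw deg',y.round(2),'tilt',R[:2,2].round(4),'F',np.round(o['contact_force'],1),'M',np.round(o['moment'],2),'w',o['grip_width'],'qv',np.abs(o['qvel']).max().round(3))
if len(sys.argv)>1:
    t=np.array(eval(sys.argv[1])); print('delta tool cm',(R.T@(t-p)*100).round(2))
E
python3 st.py "[.5194,.1484,.05]"; python3 -c "
from h import *
f=eyes.grab_frame('wrist'); cv2.imwrite('pics/w5.png',f['color'])"
```

```text
6.175 [0.5205 0.1475 0.1101] jaw deg 80.31 tilt [0.0012 0.0001] F [0.5 0.4 0.1] M [-0.03 -0.04  0.03] w 0.05113976584907776 qv 0.009
delta tool cm [0.13 0.07 6.01]
```

View pics/w5.png

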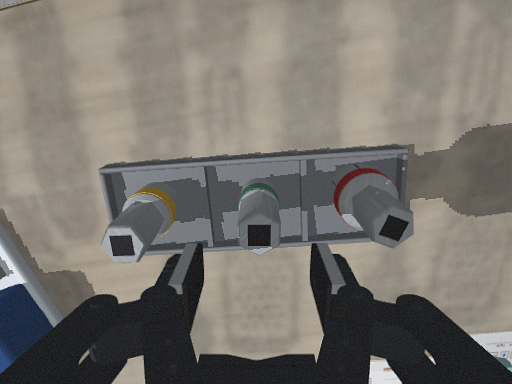

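Emit:
carry_out(series="0.1 0.1 3 0 0.6;0 0 3 0 0.6;0 0 0 0 0.6;0 0 0 0 0.6")

```text
clock: 6.72
tcp_pos: [0.5198, 0.1492, 0.0505]
orientation: [0.268, 3.129, 0.001]
contact_force: [0.6, 0.2, -0.1]
grip_width: 0.0515
```

```bash
python3 st.py "[.5194,.1484,.05]"; python3 -c "
from h import *
f=eyes.grab_frame('wrist'); cv2.imwrite('pics/w6.png',f['color'])"
```

```text
6.725 [0.5198 0.1492 0.0505] jaw deg 80.22 tilt [0.0016 0.0007] F [ 0.6  0.2 -0.1] M [-0.03 -0.01  0.07] w 0.05145145491966315 qv 0.012
delta tool cm [ 0.03 -0.09  0.05]
```

View pics/w6.png

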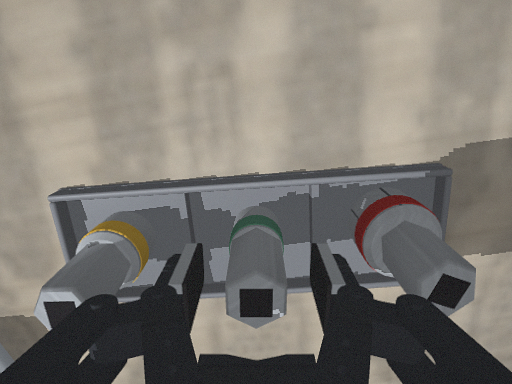

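Clear of the neighbours; centred. Close.

Emit:
carry_out(series="0 -0.05 0 0 0.45;0 0 0 0 0.35;0 0 0 0 0.25;0 0 0 0 0.15;0 0 0 0 0.1;0 0 0 0 0.1", grip_force=60)

```text
clock: 7.52
tcp_pos: [0.519, 0.1486, 0.0499]
orientation: [0.268, 3.13, 0.0]
contact_force: [-0.8, -0.5, 5.9]
grip_width: 0.0232
```

Emit:
carry_out(series="0 0 0 0 0;0 0 -1 0 0;0 0 -2 0 0;0 0 -3 0 0;0 0 -3 0 0;0 0 0 0 0;0 0 0 0 0", grip_force=60)

```text
clock: 8.4
tcp_pos: [0.5181, 0.1486, 0.1388]
orientation: [-0.268, -3.129, 0.0]
contact_force: [-0.5, -0.8, -1.6]
grip_width: 0.0234
```

```bash
python3 st.py "[.5255,-.1417,.14]"; python3 -c "
from h import *
f=eyes.grab_frame('wrist'); cv2.imwrite('pics/w7.png',f['color'])"
```

```text
8.4 [0.5181 0.1486 0.1388] jaw deg 80.22 tilt [-0.0009 -0.0002] F [-0.5 -0.8 -1.6] M [0.03 0.02 0.01] w 0.023351655396628108 qv 0.016
delta tool cm [ -5.66 -28.48  -0.11]
```

View pics/w7.png

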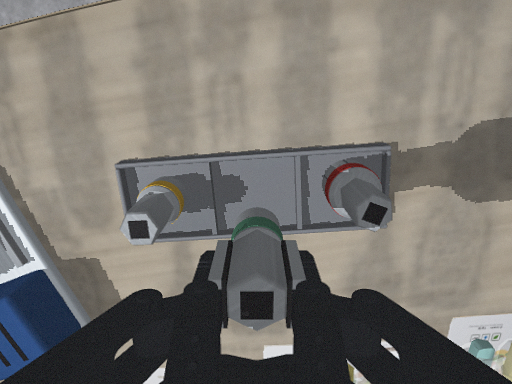

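```bash
cat > held.py <<'E'
from h import *
import sys
p,R,o=pose(); f=eyes.grab_frame('wrist'); Rt=cam(f,np.zeros(3),np.eye(3))  # tool frame
im=f['color'];g=im.max(2)
m=(cv2.inRange(g[255:345,225:290],0,45)); n,l,s,c=cv2.connectedComponentsWithStats(m)
for i in range(1,n):
    if s[i,4]>100 : print(s[i],c[i]+[225,255],at_z(f,c[i]+[225,255],Rt,-.028).round(4))
S=6; d=cv2.resize(im[210:340,200:320],None,fx=S,fy=S,interpolation=2)[:,:780]
zt=-.028
for e in eval(sys.argv[2]) if len(sys.argv)>2 else [(0,0)]:
  for af,zz in[(.024,zt+.001),(.024,zt+.04)]:
    a=np.radians(90+30+60*np.arange(6)); rr=af/2/np.cos(np.pi/6)
    C=np.stack([e[0]+rr*np.cos(a),e[1]+rr*np.sin(a),0*a+zz],1)
    q=((proj(f,C,Rt)-[200,210]+.5)*S).astype(np.int32); cv2.polylines(d,[q],True,(255,0,255),1)
  a=np.linspace(0,2*np.pi,60); 
  for zz in [zt+.04,zt+.074]:
    C=np.stack([e[0]+.0135*np.cos(a),e[1]+.0135*np.sin(a),0*a+zz],1); q=((proj(f,C,Rt)-[200,210]+.5)*S).astype(np.int32); cv2.polylines(d,[q],True,(0,255,255),1)
cv2.imwrite('pics/'+sys.argv[1]+'.png',cv2.resize(d,None,fx=.76,fy=.76))
E
python3 held.py held1
```

```text
[  0   0   6  73 208] [226.32211538 283.99519231] [ 0.008  -0.0118 -0.028 ]
[ 58   0   7  73 269] [287.26394052 287.01858736] [ 0.0067  0.0114 -0.028 ]
[ 15  37  33  27 861] [256.42508711 304.90708479] [-0.0015 -0.0003 -0.028 ]
```

View pics/held1.png

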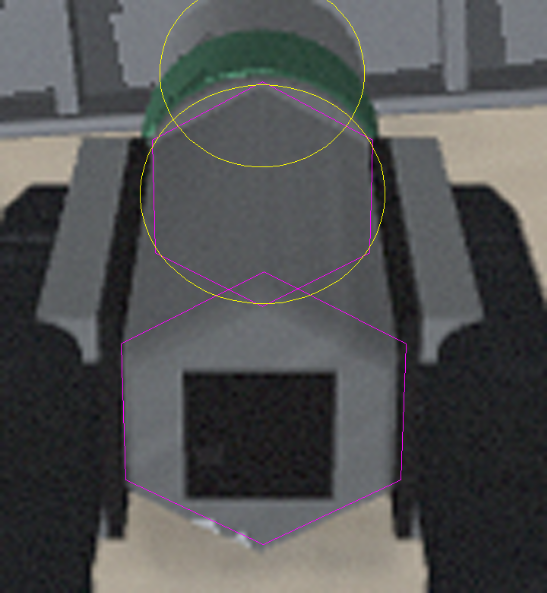

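```bash
python3 - <<'E'
from h import *
im=cv2.imread('pics/w7.png')[250:335,205:310].astype(float)
im=np.clip((im-20)*2.2,0,255).astype(np.uint8)
cv2.imwrite('pics/h1c.png',cv2.resize(im,None,fx=7,fy=7,interpolation=2))
f=eyes.grab_frame('wrist');Rt=cam(f,np.zeros(3),np.eye(3))
print(proj(f,[[0,0,-.028],[0,0,.012],[0,0,.046],[-.0015,0,-.028]],Rt), (-Rt[0].T@Rt[1]))
E
```

```text
[[257.29351222 301.73160471]
 [257.09981986 252.77389492]
 [256.99286004 225.85159248]
 [257.28379746 304.96627753]] [ 0.07840418 -0.00045752 -0.13535477]
```

View pics/h1c.png

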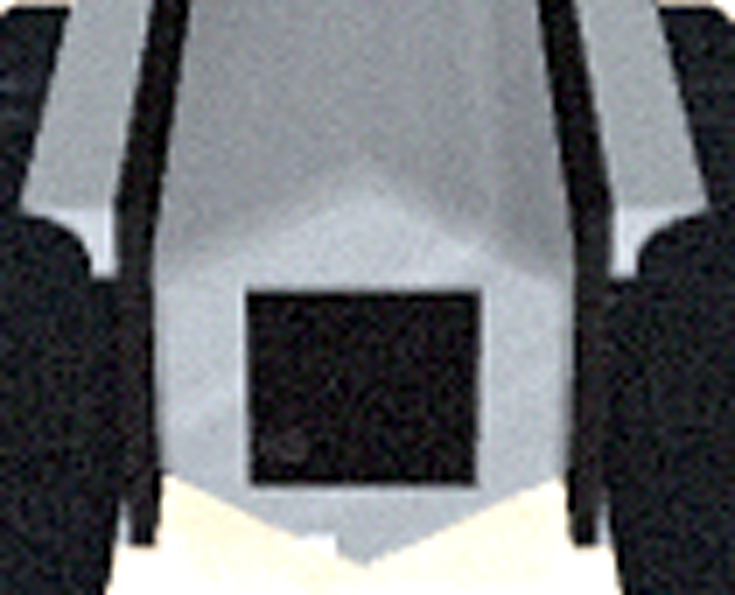

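```bash
python3 - <<'E'
from h import *
from scipy.optimize import least_squares
f=eyes.grab_frame('wrist');Rt=cam(f,np.zeros(3),np.eye(3))
obs=np.array([(365,175),(155,269),(165,475),(362,565),(562,477),(572,269)],float)/7+[205,250]-.43
def H(q):
    a=np.radians(60*np.arange(6)); rr=q[3]/2/np.cos(np.pi/6)
    return np.stack([q[0]+rr*np.cos(a),q[1]-rr*np.sin(a),0*a+q[2]],1)
for af in (None,.0225,.023,.0235,.024):
    fn=lambda q:(proj(f,H(q if af is None else [*q[:3],af]),Rt)-obs).ravel()
    s=least_squares(fn,[0,0,-.028,.0235] if af is None else [0,0,-.028],x_scale=.001); print(af,s.x.round(4),np.sqrt(np.mean(s.fun**2)))
fn=lambda q:(proj(f,H([q[0],q[1],-.028,q[2]]),Rt)-obs).ravel(); s=least_squares(fn,[0,0,.0235],x_scale=.001); print('z fixed',s.x.round(4),np.sqrt(np.mean(s.fun**2)))
E
```

```text
None [-0.0785 -0.0002  0.0776  0.045 ] 0.4633345874655521
0.0225 [-0.     -0.0003 -0.0289] 0.4633345874655645
0.023 [-0.0018 -0.0003 -0.0265] 0.46333458746556144
0.0235 [-0.0035 -0.0003 -0.0242] 0.463334587465552
0.024 [-0.0053 -0.0003 -0.0218] 0.46333458746555656
z fixed [-0.0007 -0.0003  0.0227] 0.46333458746556394
```

Emit:
carry_out(series="0 0 -2 0 0;-1.1 -5.5 0 0 0;-1.1 -5.5 0 0 0;-1.1 -5.5 0 0 0;-1.1 -6 0 0 0;-1.1 -5.5 0 0 0;0 0 0 -0.13 0;0 0 0 -0.13 0", grip_force=60)

```text
clock: 9.6
tcp_pos: [0.5247, -0.1377, 0.1585]
orientation: [0.143, -3.137, 0.0]
contact_force: [-0.6, -0.1, -1.5]
grip_width: 0.0234
```

Emit:
carry_out(series="0 0 0 -0.127 0;0 0 0 0 0;0 0 0 0 0")

```text
clock: 9.98
tcp_pos: [0.5251, -0.1366, 0.1589]
orientation: [0.335, -3.123, -0.0]
contact_force: [-0.5, -0.5, -1.1]
grip_width: 0.0229
```

```bash
python3 st.py "[.5247,-.1416,.12]"; python3 held.py held2; python3 -c "
from h import *
f=eyes.grab_frame('wrist'); cv2.imwrite('pics/w8.png',f['color'])"
```

```text
9.975 [ 0.5251 -0.1366  0.1589] jaw deg 102.24 tilt [-0.0007  0.0001] F [-0.5 -0.5 -1.1] M [ 0.01 -0.02  0.03] w 0.022907574440134734 qv 0.008
delta tool cm [ 0.14 -0.48  3.89]
[  0   0   6  73 217] [226.34101382 284.75576037] [ 0.0078 -0.0116 -0.028 ]
[ 58   0   7  73 268] [287.19029851 287.53358209] [ 0.0066  0.0116 -0.028 ]
[ 16  37  33  28 869] [256.57652474 305.01956272] [-0.0014 -0.0001 -0.028 ]
```

View pics/w8.png

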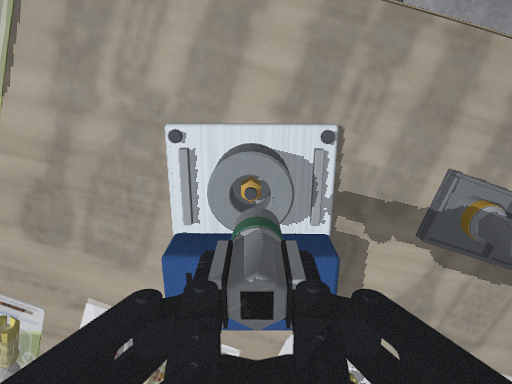

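Emit:
carry_out(series="0.15 -0.5 1.5 0 0;0 0 2.4 0 0;0 0 0 0 0;0 0 0 0 0")

```text
clock: 10.58
tcp_pos: [0.525, -0.1421, 0.1204]
orientation: [0.338, -3.123, 0.0]
contact_force: [-0.6, -0.5, -1.2]
grip_width: 0.0232
```

```bash
python3 st.py "[.5247,-.1416,.105]"; python3 - <<'E'
from h import *
p,R,o=pose(); f=eyes.grab_frame('wrist'); Rt=cam(f,p,R)
d=cv2.resize(f['color'][110:350,150:350],None,fx=2.5,fy=2.5,interpolation=2)
a=np.linspace(0,2*np.pi,80)
def dr(C,col): 
    q=((proj(f,C,Rt)-[150,110]+.5)*2.5).astype(np.int32); cv2.polylines(d,[q],True,col,1)
c=(.5255,-.1417)
for rr in (.034,.0157): dr(np.stack([c[0]+rr*np.cos(a),c[1]+rr*np.sin(a),0*a+.054],1),(255,0,255))
h=np.radians(102.4+30+60*np.arange(6)); rr=.016/1.732
dr(np.stack([c[0]+rr*np.cos(h),c[1]+rr*np.sin(h),0*h+.046],1),(0,0,255))
for z in (.046,.012):
    C=np.stack([-.0008+.0135*np.cos(a),0*a+.0135*np.sin(a)-.0002,0*a+z],1)@R.T+p; dr(C,(0,255,255))
cv2.imwrite('pics/al.png',d)
E
```

```text
10.575 [ 0.525  -0.1421  0.1204] jaw deg 102.37 tilt [-0.0001 -0.0001] F [-0.6 -0.5 -1.2] M [-0.   -0.02 -0.02] w 0.023201402611864565 qv 0.016
delta tool cm [0.02 0.05 1.54]
```

View pics/al.png

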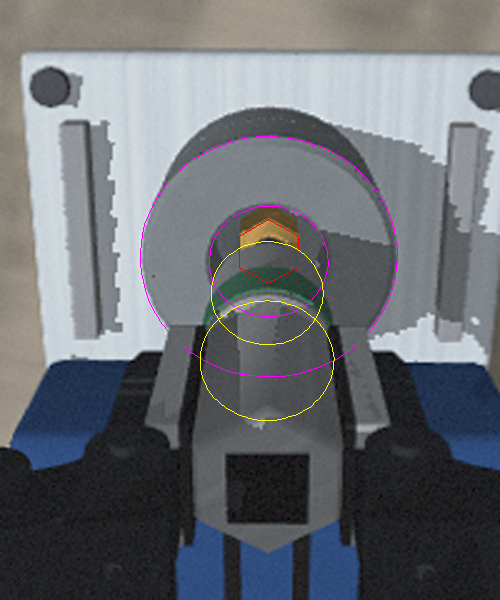

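Emit:
carry_out(series="0 0.05 1 0 0;0 0 0.8 0 0;0 0 0.4 0 0;0 0 0.3 0 0;0 0 0 0 0")

```text
clock: 11.25
tcp_pos: [0.5247, -0.1413, 0.0951]
orientation: [0.339, -3.123, -0.0]
contact_force: [-0.8, -1.0, -1.7]
grip_width: 0.0231
```

```bash
python3 st.py "[.5247,-.1416,.076]"; python3 held.py held3
```

```text
11.25 [ 0.5247 -0.1413  0.0951] jaw deg 102.38 tilt [-0.0003  0.0001] F [-0.8 -1.  -1.7] M [ 0.04 -0.05 -0.01] w 0.023098596029877606 qv 0.005
delta tool cm [ 0.01 -0.03  1.91]
[  0   0   6  73 215] [226.33488372 284.47906977] [ 0.0079 -0.0116 -0.028 ]
[ 58   0   7  73 274] [287.22262774 287.51459854] [ 0.0066  0.0116 -0.028 ]
[ 16  37  33  28 866] [256.56466513 304.97459584] [-0.0014 -0.0001 -0.028 ]
[ 43  75   7  15 101] [270.9009901  336.84158416] [-0.0169  0.0058 -0.028 ]
```

Emit:
carry_out(series="0 0 0.3 0 0;0 0 0.3 0 0;0 0 0.3 0 0;0 0 0 0 0")

```text
clock: 11.8
tcp_pos: [0.5246, -0.1413, 0.086]
orientation: [0.339, -3.123, -0.0]
contact_force: [-0.8, -0.6, -0.3]
grip_width: 0.0234
```

Emit:
carry_out(series="0 0 0.3 0 0;0 0 0.3 0 0;0 0 0.2 0 0;0 0 0.2 0 0;0 0 0.1 0 0;0 0 0 0 0;0 0 0 0 0")

```text
clock: 12.68
tcp_pos: [0.5248, -0.1413, 0.0759]
orientation: [-0.339, 3.123, 0.0]
contact_force: [-2.8, 1.6, 6.8]
grip_width: 0.0234
```

```bash
python3 st.py; python3 held.py held4; python3 -c "
from h import *
for n in ['wrist','side','scene']:
    f=eyes.grab_frame(n); cv2.imwrite(f'pics/{n}9.png',f['color'])
b=cv2.imread('pics/side9.png')[130:320,170:420]; cv2.imwrite('pics/b9.png',cv2.resize(b,None,fx=3,fy=3,interpolation=2))"
```

```text
12.675 [ 0.5248 -0.1413  0.0759] jaw deg 102.38 tilt [0.0001 0.0003] F [-2.8  1.6  6.8] M [0.1  0.61 0.02] w 0.023429442319965646 qv 0.002
[  0   0   6  73 217] [226.34562212 284.94470046] [ 0.0077 -0.0116 -0.028 ]
[ 58   0   7  73 278] [287.19784173 287.64028777] [ 0.0065  0.0116 -0.028 ]
[ 16  37  33  28 882] [256.62131519 305.17006803] [-0.0015 -0.0001 -0.028 ]
```

View pics/wrist9.png

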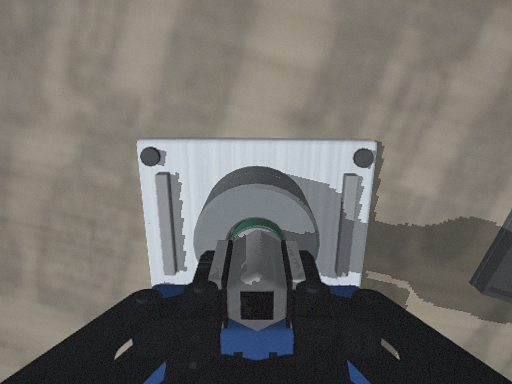

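View pics/b9.png

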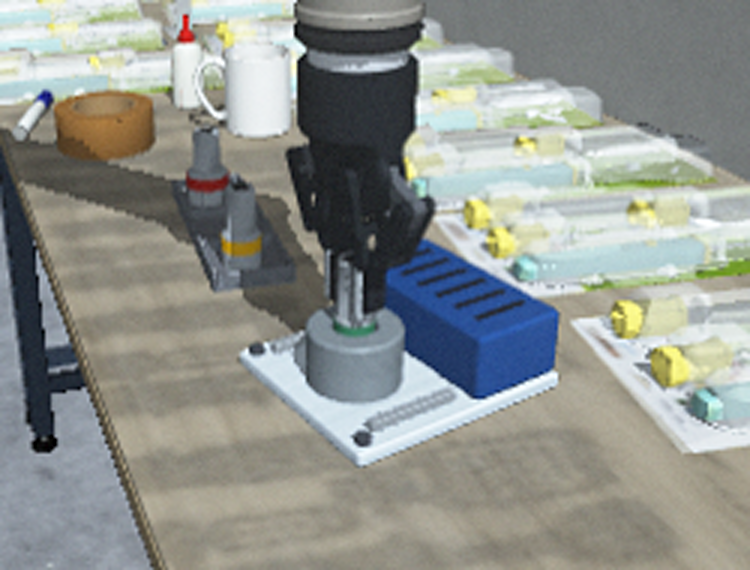

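Emit:
carry_out(series="0 0 0.1 0 0;0 0 0.1 0 0;0 0 0 0 0;0 0 0 0 0")

```text
clock: 13.38
tcp_pos: [0.5251, -0.1414, 0.0758]
orientation: [-0.338, 3.123, 0.001]
contact_force: [-7.5, 2.1, 25.9]
grip_width: 0.0231
```

```bash
python3 st.py; python3 held.py held5
```

```text
13.375 [ 0.5251 -0.1414  0.0758] jaw deg 102.37 tilt [0.0007 0.0009] F [-7.5  2.1 25.9] M [0.59 2.08 0.05] w 0.023073808837714798 qv 0.002
[  0   0   6  73 217] [226.31336406 284.99078341] [ 0.0077 -0.0116 -0.028 ]
[ 57   0   8  73 277] [287.19133574 287.30685921] [ 0.0067  0.0116 -0.028 ]
[ 15  37  34  28 879] [256.56769056 305.12059158] [-0.0014 -0.0001 -0.028 ]
```

Emit:
carry_out(series="0 0 -0.1 0 0;0 0 0 0 0;0 0 0 0 0")

```text
clock: 13.8
tcp_pos: [0.5249, -0.1414, 0.0759]
orientation: [-0.339, 3.123, 0.001]
contact_force: [-5.1, 1.5, 16.9]
grip_width: 0.0231
```

```bash
python3 st.py; python3 -c "
from h import *
print(r.hand_in())"
```

```text
13.8 [ 0.5249 -0.1414  0.0759] jaw deg 102.37 tilt [0.0005 0.0006] F [-5.1  1.5 16.9] M [0.45 1.31 0.04] w 0.023062961883727213 qv 0.002
the job is handed in; nothing more can be done
None
```

I pushed socket_s (green band) down over the nut to the seat and handed the job in at 13.8 s, still gripping it; the hand-in gives no verdict. I measured the nut as 16 mm across flats with the wrist camera and took the green socket straight away. The other two sockets were never touched.

**Seating:**
- The socket met no resistance past the recess rim or the top of the nut.
- It stopped hard with the tool at z ≈ 0.0758 m, which puts the mouth at about 30 mm, the seat's height. An extra 2 mm of commanded push raised the force to 26 N without moving it.
- I then backed off to a steady 17 N of downward push.

**Last checks:**
- **Position:** the tool is within about 0.5 mm of where it had to be to put the socket on the nut's axis.
- **Tilt:** the tool is under 0.001 rad from vertical.
- **Grip:** the force is set to 60 N, and the socket has not shifted in the jaws.
- **Surroundings:** the yellow and red sockets stand in the tray, and the mug and tape roll look undisturbed in the side picture.

**Remaining doubts:**
- There is a small sideways reaction of about 5 N and 1.3 N m.
- The socket's offset in the jaws came out between 0.7 and 1.5 mm, depending on which feature I measured. I used 0.8 mm.

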